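Click the photometer's filter lever to its third stop

TASK

Bring the third filter of the bench photometer into its beam: push the small black lever on top of the case along its slot with a fingertip against its tall back face, count the clicks, and leave it resting in the third click stop without ever running past that stop. Only push the lever from behind, never pinch it or touch its stepped front part, and leave the vial, tube rack, beaker and bottle where they stand.

Things in the scene. Friction and masses are not known exactly. Their poses are not given: they have to be found in the camera images.
- photometer: Fixed bench photometer: white flat-topped case 85 mm high, x -75 to +95 mm, y -120 to +120 mm about its origin (at bench height); a grey ledge with keys, 40 mm high, on its -x side. The slot runs along x = -30 mm of the top, parallel to this y axis. Black sample collar (40 mm diameter, 8 mm high) on the top at (55, -60) mm. The lever starts near the slot's -y end and is pushed to +y.
- filter_lever (a joint): Lever travel in m along the photometer's +y, 0 to 0.130; at 0 its foot is at (-30, -70, 85) mm in the photometer's frame. It starts at 0 to 0.016 on a smooth run (drag under 1 N). Then come five click stops 18 mm apart; the third lies at 0.073 to 0.089, different in each run: count the clicks. Two more stops follow it.
- lever_foot (a point): The lever's foot on the case's top, 7 mm ahead (+y) of its back face; axes as the photometer's. Feel: climbing out of a stop, or off the smooth run, takes about 6 to 8 N; the force fades over 9 mm to the crest midway between stops; just past it the lever snaps ahead by itself, off the fingertip, into the next stop and centres there.
- lever_back (a point): Middle of the lever's tall flat back face, the face to push; its outward direction is the photometer's -y. The face is 34 mm wide (along the photometer's x) and reaches from 1 to 32 mm above the case's top face; this point is 16.5 mm above it. The back part is 6 mm thick.
- lever_front: The lever's stepped front part, which moves with the lever and must not be touched: 34 mm wide, from 1 mm behind the foot to 7 mm ahead of it 27 mm high, then to 16 mm ahead of it a step 12 mm high. Origin at the lever's foot.
- click_strip: Ridged strip hidden inside the case, not visible and not reachable; it makes the clicks. Its axes are the photometer's, its origin lies below the slot at the third stop: the lever's foot at y = 0 in this frame is in the third stop, y = -36 and -18 mm are the first and second, +18 and +36 mm the fourth and fifth; crests lie half-way between, the first crest at -45 mm.
- vial: Loose capped glass vial, 26 mm diameter, 45 mm high, standing on the case's top. Origin at the centre of its underside. Not to be moved.
- amber_bottle: Loose amber bottle with a blue cap, 66 mm diameter, 150 mm high, standing beside the case on its +y side. Origin at the centre of its underside. Not to be moved.
- beaker: Loose open glass beaker, 64 mm diameter, 85 mm high, on the case's +y side. Origin at the centre of its underside. Not to be moved.
- tube_rack: Loose blue rack of small capped tubes, 120 by 60 mm, 46 mm high to the tube caps, beside the case on its -y side. Origin at the centre of its underside. Not to be moved.

How it is judged:
On the way, in this order (a step that is already met when the one before it is completed fails the run):
1. the lever has clicked into the first stop (y of lever_foot in the frame of click_strip above -0.04 m), for 0.02 s.
2. then into the second stop (y of lever_foot in the frame of click_strip above -0.022 m), for 0.02 s.
3. then it rests in the third stop (y of lever_foot in the frame of click_strip between -0.004 and 0.004 m), for 0.3 s.
At the end, for the whole second after the job is handed in: The lever rests in its third click stop, within 4 mm, and the vial, rack, beaker and bottle stand within 15 mm of where they began (all of step 3 and velocity of joint filter_lever between -0.005 and 0.005 m/s and distance of each of amber_bottle, beaker, tube_rack, vial from where it was at the start of the episode below 0.015 m); the robot touches nothing.
It fails at once if the lever runs past the third stop (over the next crest, 11 mm beyond the stop) (y of lever_foot in the frame of click_strip above 0.011 m).
It fails at once if the lever is pinched, or its front part touched, with more than 1 N (contact force between the fingers and lever_front above 1 N).
It fails at once if the vial, tube rack, beaker or bottle is moved by more than 15 mm, or lifted (distance of any of amber_bottle, beaker, tube_rack, vial from where it was at the start of the episode above 0.015 m).
It also fails if it takes over 64 s, if anything falls off the work surface, if the arm or the gripper's body presses on something with over 40 N, if the wrist force passes 120 N, or if a joint passes its speed limit or range.

ROBOT

A 6-joint arm with a two-finger parallel gripper is mounted at the origin on the work surface. World frame = base frame: x ahead of the robot, y to its left, z up, the work surface at z = 0. Lengths are in m, angles in rad, forces in N, time in s.
With the tool pointing down it reaches from about 0.25 to 0.775 m from the base axis. Payload 8.9 kg.
Tool frame: the origin (TCP) lies midway between the tips of the shut fingers; the grasp point (between the pads) lies 19 mm behind it; z points along the fingers, y is the line along which they close (so a half turn about z gives the same grasp; the last joint's range is limited). The gripper opens to 85 mm and grips with 20 to 120 N. Pads are 22 mm wide; open, the fingers measure 114 mm over their backs; the gripper's body (76 mm by 85 mm) begins 54 mm behind the grasp point. The pads swing forward as they close: fully open they stand 13 mm farther back than shut.
Start: joints at [1.055, 0.291, -0.153, 1.127, 0, 1.431], TCP at [0.193, 0.488, 0.231] pointing down, gripper open.
Joint ranges: [-2.52, 2.52], [-0.91, 1.74], [-1.3, 1.37], [-1.96, 2.02], [-1.52, 1.47], [-3.14, 3.14]. Speed limits (rad/s): [2.22, 2.22, 2.79, 3.14, 3.14, 3.14].

INTERFACE

Orientations are given as a rotation vector (axis times angle).
In Python, from station import r gives the robot as it stands. The module is installed in compiled form; this text tells all that it offers.
- The arm moves only by the shell command python3 -m pendant 'ROWS' [OPENING] [FORCE]. ROWS is JSON, a list of rows, each a list of 6 numbers: the shift along the world's x, y, z as a fraction of full scale, then the turn, a rotation vector about the world's x, y, z as a fraction of full scale. In form: [[x, y, z, wx, wy, wz], ...]. A call has 1 to 20 rows; each row shifts and turns the commanded pose from where the row before left it; what a row does not reach is not made up. Full scale, the value 1, is 0.3 m for a shift and 90 degrees for a turn. A row lasts 1/8 s, in which the tool goes at most 62.5 mm and 10.7 degrees, less where a joint would pass 70% of its speed; a pose out of reach is approached as far as the arm can. A call with a number of a shift or a turn outside -1 to 1 is refused whole. A call with a gripper value outside its range is refused whole. OPENING is the opening in per cent of the stroke, from 0 (shut) to 100 (fully open), set as the call begins (- or left out, the last holds). The fingers move at their own pace and stop on an object; FORCE is the grip in N (left out, the last holds). Time passes only in rows, so rows that do not move let the fingers close. It gives the time, the measured TCP pose, the force, the opening and the grip force at its end, in the units of the state.
- r.read_state(): the state, without advancing time (a new reading comes with each control period).
- r.capture(name): name is "scene" or "top" or "wrist"; returns the picture (480x640x3 uint8, red, green, blue); there is no depth.
- r.camera_model(name): a dict with "intrinsics" (3x3 intrinsics, pixels), "R" (3x3) and "t" (3): a world point X has camera coordinates R X + t. Camera axes: x right, y down, z forward; pixel columns grow to the right and rows downward; lengths in m; the calibration is good to about 2 mm. A picture is of the moment at which its call begins: read the wrist's pose just before it. camera_model takes no time and is no camera call; for the wrist camera it gives the pose at the moment of the call.
- r.finish_job(): hands the job in; it is judged then, once.
The state is a dict: "clock": time; "joints": joint angles; "joint_velocities": joint speeds; "joint_efforts": joint torques, N m; "tcp_pos": TCP position; "ee_rot": TCP orientation; "contact_force": force on the tool from outside, world axes, zero at the start; "torque": the same for the moment, N m; "grip_width": opening from 0.0 (shut) to 1.0 (fully open); "grasp_force": force on a finger pad.
Only numpy, scipy, OpenCV 4.12 (cv2) and the standard library are available. Lean on these libraries where they do the work, as an engineer would, in place of code of your own. Each camera call takes 0.05 s, during which the arm holds its last target. There are 200 camera calls.

## Working session

There is one attempt and no reset: what is moved stays moved. The work goes in short steps, Python scripts to look and compute and a shell command to move; the robot and the scene stay as the last step left them, time stands still between calls to the robot, and variables do not carry over. Pictures are saved under pics/ and viewed, at most 10 in all, crops included, and the job is handed in when it is done.

```bash
mkdir -p pics; python3 - <<'E'
from station import r
import cv2
s=r.read_state();print(s)
for n in("scene","top"):
    cv2.imwrite(f"pics/{n}0.png",r.capture(n)[:,:,::-1]); m=r.camera_model(n);print(n,m)
E
```

```text
{'clock': 0.0, 'joints': array([ 1.05474737e+00,  2.91289282e-01, -1.54109121e-01,  1.12671637e+00,
        1.08149955e-05,  1.43151608e+00]), 'joint_velocities': array([-0.00251335,  0.0002024 ,  0.00087606, -0.002035  , -0.00175296,
       -0.0006641 ]), 'joint_efforts': array([ 2.94183366e-03, -5.37148082e+01,  3.31366754e+01,  1.61290169e-02,
       -9.43187911e-05, -7.43892372e-06]), 'tcp_pos': array([0.19292264, 0.48779844, 0.23073406]), 'ee_rot': array([-5.88251104e-01, -3.08558438e+00,  1.95508612e-03]), 'contact_force': array([-0.11962281,  0.06300357, -0.30483734]), 'torque': array([ 0.03295201,  0.02587842, -0.08393817]), 'grasp_force': 0.0, 'grip_width': 1.0003019179921926}
scene {'intrinsics': array([[508.92617555,   0.        , 325.67403026],
       [  0.        , 508.92617555, 239.68050192],
       [  0.        ,   0.        ,   1.        ]]), 'R': array([[-0.84750333,  0.53075916,  0.00572937],
       [ 0.42015166,  0.67740596, -0.60381599],
       [-0.32436198, -0.50932886, -0.79710314]]), 't': array([ 0.46122373, -0.23357369,  1.13764774])}
top {'intrinsics': array([[533.99043037,   0.        , 330.70389106],
       [  0.        , 533.99043037, 241.85673647],
       [  0.        ,   0.        ,   1.        ]]), 'R': array([[-0.02532093, -0.99901369, -0.03647604],
       [-0.99162467,  0.02972272, -0.12568644],
       [ 0.12664664,  0.03298804, -0.99139922]]), 't': array([0.08042766, 0.5834918 , 0.83398752])}
```

View pics/scene0.png

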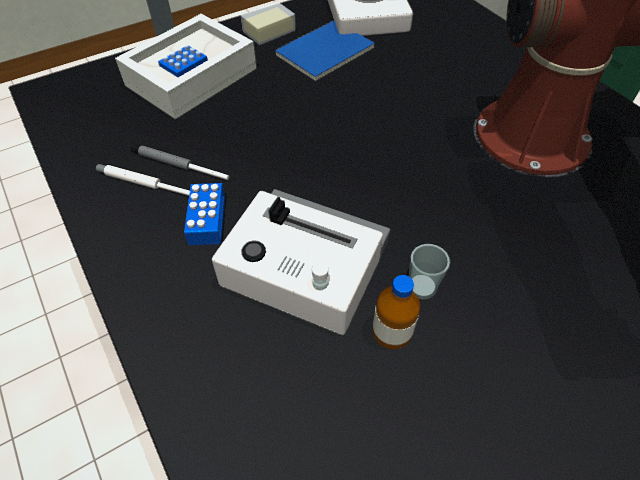

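View pics/top0.png

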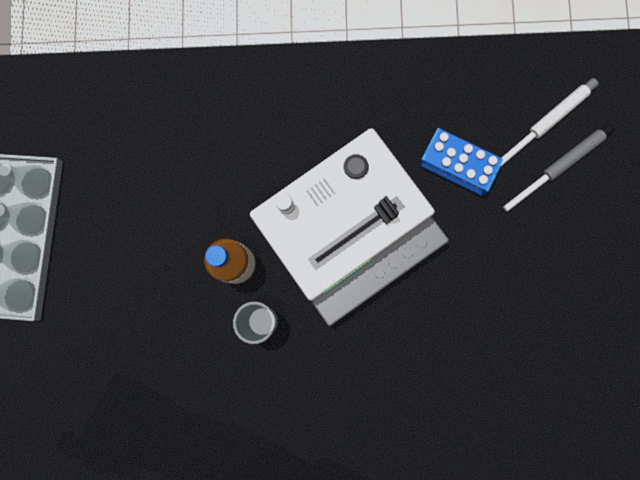

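Both views show the white case: in the top view its corners are near (374,129), (434,214), (313,299) and (250,214). The lever is at (388,209), the slot runs to (317,262), and the rack is upper right. Next I'll get the case frame.

```bash
cat > h.py <<'E'
import numpy as np,cv2
from station import r
def ray(m,p,z):
    K,R,t=m["intrinsics"],m["R"],m["t"]; c=-R.T@t
    d=R.T@np.linalg.inv(K)@np.array([p[0],p[1],1.]); return c+d*(z-c[2])/d[2]
def proj(m,X):
    q=m["intrinsics"]@(m["R"]@np.asarray(X)+m["t"]); return q[:2]/q[2]
def tri(ms,ps):
    A=[];b=[]
    for m,p in zip(ms,ps):
        P=m["intrinsics"]@np.c_[m["R"],m["t"]]
        for i in(0,1): w=p[i]*P[2]-P[i];A.append(w[:3]);b.append(-w[3])
    return np.linalg.lstsq(np.array(A),np.array(b),rcond=None)[0]
E
python3 - <<'E'
from h import *
for n,seed in(("top",(350,200)),("scene",(330,250))):
    im=cv2.imread(f"pics/{n}0.png");m=r.camera_model(n)
    g=im.min(2); mask=(g>(185 if n=="top" else 195)).astype(np.uint8)
    nn,l,st,_=cv2.connectedComponentsWithStats(mask)
    k=l[seed[1],seed[0]]; print(n,g[seed[1],seed[0]],st[k])
    c,_=cv2.findContours((l==k).astype(np.uint8),cv2.RETR_EXTERNAL,cv2.CHAIN_APPROX_NONE)
    c=max(c,key=cv2.contourArea)
    W=np.array([ray(m,p[0],.085)[:2] for p in c],np.float32)
    (cx,cy),(w,h),a=cv2.minAreaRect(W*1000)
    print("rect",cx,cy,w,h,a)
    print(cv2.boxPoints(((cx,cy),(w,h),a)).round(1).tolist())
m=r.camera_model("top")
for p in[(388,209),(317,262),(356,166)]:print(p,ray(m,p,.085).round(4))
E
```

```text
top 215 [  250   129   184   170 13440]
rect 625.8912963867188 45.67822265625 167.10821533203125 236.9298858642578 33.891963958740234
[[490.5, 97.4000015258789], [622.5999755859375, -99.30000305175781], [761.2999877929688, -6.099999904632568], [629.2000122070312, 190.60000610351562]]
scene 235 [ 212  191  170  121 9512]
rect 626.9911499023438 46.08183288574219 167.13751220703125 236.1899871826172 33.91358184814453
[[491.70001220703125, 97.5], [623.5, -98.5], [762.2000122070312, -5.300000190734863], [630.5, 190.6999969482422]]
(388, 209) [ 0.6282 -0.0275  0.085 ]
(317, 262) [0.5489 0.0846 0.085 ]
(356, 166) [0.6984 0.0199 0.085 ]
```

```bash
python3 -m pendant '[[0.095,-0.115,0,0,0,-0.024],[0.095,-0.115,0,0,0,-0.024],[0.095,-0.115,0,0,0,-0.024],[0.095,-0.115,0,0,0,-0.024],[0.095,-0.115,0,0,0,-0.024],[0.095,-0.115,0,0,0,-0.024],[0.095,-0.115,0,0,0,-0.024],[0.095,-0.115,0,0,0,-0.024],[0.095,-0.115,0,0,0,-0.024],[0.095,-0.115,0,0,0,-0.024],[0.095,-0.115,0,0,0,-0.024],[0.095,-0.115,0,0,0,-0.024],[0.095,-0.115,0,0,0,-0.024],[0.095,-0.115,0,0,0,-0.024],[0.095,-0.115,0,0,0,-0.024],[0.095,-0.115,0,0,0,-0.024],[0,0,0,0,0,0],[0,0,0,0,0,0]]' 0 40
cat >> h.py <<'E'
from scipy.spatial.transform import Rotation as Ro
a=np.deg2rad(33.9);ex=np.array([np.cos(a),np.sin(a),0]);ey=np.array([-np.sin(a),np.cos(a),0])
O=np.array([.6264,.0459,0])-.01*ex
def loc(X): d=np.asarray(X)-O; return np.array([d@ex,d@ey,d[2]])*1000
def wld(x,y,z): return O+(x*ex+y*ey)/1000+np.array([0,0,z/1000])
def st():
    s=r.read_state();M=Ro.from_rotvec(s["ee_rot"]).as_matrix();f=s["contact_force"]
    print("t",s["clock"],"loc",loc(s["tcp_pos"]).round(1),"yaw y",np.degrees(np.arctan2(M[1,1],M[0,1])).round(2),"z",M[:,2].round(3),"F ex,ey,z",np.array([f@ex,f@ey,f[2]]).round(2),"grip",s["grip_width"])
    return s
def blob(n,name=None,m=None):
    "lever y estimates: black blob near slot"
    im=r.capture(n)[:,:,::-1]; cv2.imwrite(f"pics/{name}.png",im); return im,r.camera_model(n)
E
python3 - <<'E'
from h import *
s=st(); d=(wld(-30,-103,140)-s["tcp_pos"])/.3; print("rows",d.round(4))
im,m=blob("wrist","w1")
E
```

```text
clock: 2.35
tcp_pos: [0.6486, -0.0636, 0.2307]
ee_rot: [-1.478, -2.771, 0.0]
contact_force: [0.2, 0.1, 1.1]
grip_width: -0.001
grasp_force: 0.0
t 2.35 loc [ -32.6 -103.3  230.7] yaw y 33.85 z [-0.001  0.001 -1.   ] F ex,ey,z [ 0.21 -0.    1.06] grip -0.0005353122630504683
rows [ 0.0067  0.0056 -0.3023]
```

View pics/w1.png

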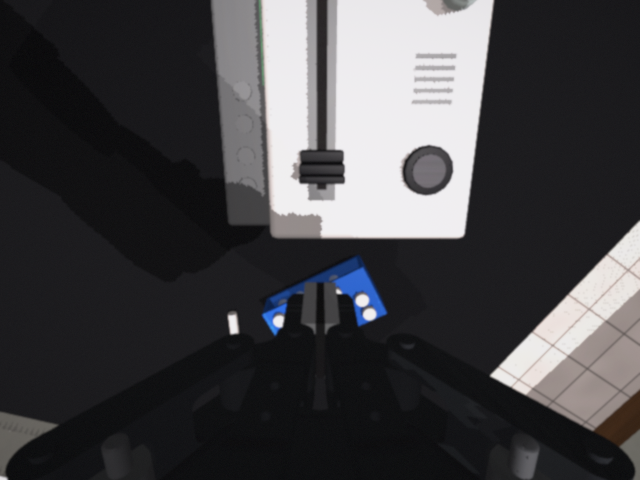

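The wrist view shows the lever ahead of the shut fingers, at columns 299–345, with its lower edge at row 184 and its bars starting at row 150. The slot is at column 322.

```bash
python3 - <<'E'
from h import *
m=r.camera_model("wrist")
for p in[(322,184),(299,177),(345,177),(322,177),(322,184),(322,20),(322,195)]:
    print(p,loc(ray(m,p,.086)).round(1),loc(ray(m,p,.117)).round(1))
print("edge corners",loc(ray(m,(271,237),.085)).round(1),loc(ray(m,(465,237),.085)).round(1), "cam",loc(-m["R"].T@m["t"]))
E
python3 -m pendant '[[0.007,0.006,-0.06,0,0,0],[0,0,-0.08,0,0,0],[0,0,-0.08,0,0,0],[0,0,-0.082,0,0,0],[0,0,0,0,0,0],[0,0,0,0,0,0]]'
python3 - <<'E'
from h import *
s=st(); blob("wrist","w2")
E
```

```text
(322, 184) [-30.9 -73.1  86. ] [-31.1 -68.4 117. ]
(299, 177) [-49.7 -67.4  86. ] [-47.8 -63.3 117. ]
(345, 177) [-12.2 -67.4  86. ] [-14.4 -63.3 117. ]
(322, 177) [-30.9 -67.4  86. ] [-31.1 -63.3 117. ]
(322, 184) [-30.9 -73.1  86. ] [-31.1 -68.4 117. ]
(322, 20) [-31.1  45.3  86. ] [-31.3  37.2 117. ]
(322, 195) [-30.9 -82.2  86. ] [-31.1 -76.5 117. ]
edge corners [ -74.7 -118.9   85. ] [  92.2 -118.9   85. ] cam [-32.74524855 -29.46570536 372.77429501]
clock: 3.15
tcp_pos: [0.6515, -0.0615, 0.142]
ee_rot: [1.477, 2.772, 0.001]
contact_force: [0.4, 0.4, 0.8]
grip_width: 0.001
grasp_force: 0.0
t 3.15 loc [ -29.  -103.2  142. ] yaw y 33.9 z [ 0.001 -0.    -1.   ] F ex,ey,z [0.6  0.1  0.81] grip 0.0005221093584518615
```

View pics/w2.png

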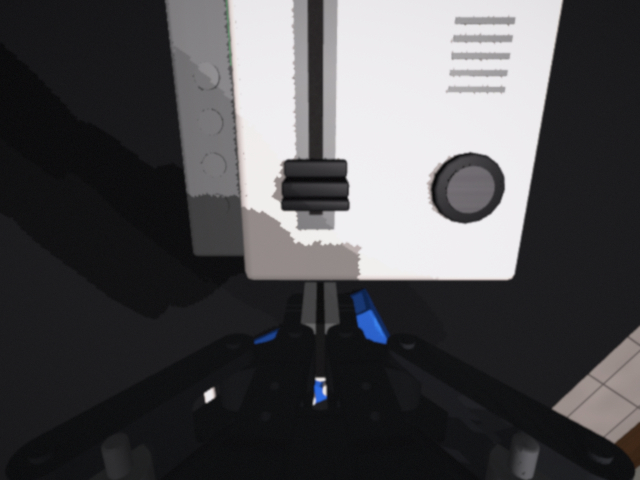

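Now lower the finger to 10 mm above the top and creep forward.

```bash
python3 -m pendant '[[0,0,-0.08,0,0,0],[0,0,-0.077,0,0,0],[0,0,0,0,0,0],[-0.0067,0.01,0,0,0,0],[-0.0067,0.01,0,0,0,0],[-0.0067,0.01,0,0,0,0],[-0.0067,0.01,0,0,0,0],[-0.0067,0.01,0,0,0,0],[0,0,0,0,0,0],[0,0,0,0,0,0]]' >/dev/null
cat > s.py <<'E'
from h import *
s=st(); m=r.camera_model("wrist"); im=r.capture("wrist")
# back-top edge of lever: black wide rows inside the case top, near slot
g=im.max(2); v0=None
c=int(round(proj(m,wld(-30,0,117))[0]))
dark=(g[:,c-18:c+19]<110).mean(1)>.85
rows=np.flatnonzero(dark[:300]); 
seg=np.split(rows,np.flatnonzero(np.diff(rows)>3)+1)
for q in seg:
    if len(q)>8: print("rows",q[0],q[-1],"back y",loc(ray(m,(c,q[-1]+.5),.117)).round(1),"foot",(loc(ray(m,(c,q[-1]+.5),.117))[1]+7).round(1))
cv2.imwrite("pics/last.png",im[:,:,::-1])
E
python3 s.py
```

```text
t 4.45 loc [-29.5 -85.4  93.6] yaw y 33.85 z [ 0. -0. -1.] F ex,ey,z [-0.01  0.32  1.15] grip 0.0012471641037420575
rows 210 299 back y [-30.1 -73.3 117. ] foot -66.3
```

View pics/last.png

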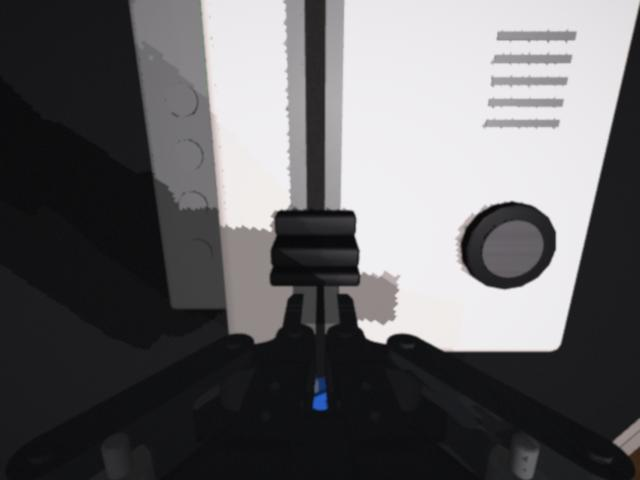

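The lever's front edge is at row 210 and its back edge at row 286, just ahead of the fingertips at row 295. I'll track the front edge, since it stays unobstructed, and push in small steps.

```bash
python3 - <<'E'
s=open('s.py').read(); i=s.index("for q in seg")
s=s[:i]+'''for q in seg:
    if len(q)>30: print("row",q[0],"foot(front) ",(loc(ray(m,(c,q[0]-.5),.086))[1]-16).round(1))
cv2.imwrite("pics/last.png",im[:,:,::-1])
'''
open('s.py','w').write(s)
E
python3 s.py
python3 -m pendant '[[-0.0033,0.005,0,0,0,0],[-0.0033,0.005,0,0,0,0],[-0.0033,0.005,0,0,0,0],[-0.0033,0.005,0,0,0,0],[-0.0033,0.005,0,0,0,0],[-0.0033,0.005,0,0,0,0],[0,0,0,0,0,0]]' | grep force
python3 s.py
python3 -m pendant '[[-0.0033,0.005,0,0,0,0],[-0.0033,0.005,0,0,0,0],[-0.0033,0.005,0,0,0,0],[0,0,0,0,0,0]]' | grep force
python3 s.py
```

```text
t 4.5 loc [-29.5 -85.5  93.6] yaw y 33.85 z [ 0. -0. -1.] F ex,ey,z [-0.46  0.43  0.9 ] grip 0.0009282256248005906
row 210 foot(front)  -61.9
contact_force: [1.4, -0.1, -0.7]
grasp_force: 0.0
t 5.425 loc [-29.4 -74.4  93.6] yaw y 33.86 z [-0.  0. -1.] F ex,ey,z [ 1.11 -0.92 -0.68] grip -0.003681877004854625
row 225 foot(front)  -57.6
contact_force: [1.8, -3.3, -1.0]
grasp_force: 1.5
t 5.975 loc [-29.4 -69.5  93.7] yaw y 33.85 z [ 0.    -0.001 -1.   ] F ex,ey,z [-0.35 -3.78 -1.03] grip -0.0025730054790465006
row 224 foot(front)  -52.3
```

```bash
for i in 1 2 3 4; do
python3 -m pendant '[[-0.0033,0.005,0,0,0,0],[0,0,0,0,0,0]]' >/dev/null
python3 s.py; done
```

```text
t 6.275 loc [-29.4 -68.3  93.7] yaw y 33.82 z [ 0.001 -0.001 -1.   ] F ex,ey,z [-0.27 -5.11 -1.88] grip -0.000997812999879824
row 224 foot(front)  -51.0
t 6.575 loc [-29.4 -66.   93.7] yaw y 33.84 z [ 0. -0. -1.] F ex,ey,z [-0.77 -4.22 -1.41] grip -0.005727572905272241
row 225 foot(front)  -49.2
t 6.875 loc [-29.4 -63.4  93.6] yaw y 33.87 z [-0.  0. -1.] F ex,ey,z [-1.5  -2.32 -0.67] grip -0.002751712463390549
row 225 foot(front)  -46.6
t 7.175 loc [-29.3 -61.5  93.5] yaw y 33.87 z [-0.     0.001 -1.   ] F ex,ey,z [-0.4  -1.06  0.28] grip -0.0021961054998956915
row 224 foot(front)  -44.2
```

```bash
for i in 1 2 ; do
python3 -m pendant '[[-0.0033,0.005,0,0,0,0],[0,0,0,0,0,0]]' >/dev/null
python3 s.py; done
```

```text
t 7.475 loc [-29.3 -59.8  93.5] yaw y 33.87 z [-0.  0. -1.] F ex,ey,z [-0.09 -0.5  -0.37] grip 0.0004867170356391929
row 224 foot(front)  -42.6
t 7.775 loc [-29.3 -58.2  93.6] yaw y 33.86 z [-0.  0. -1.] F ex,ey,z [ 0.25 -0.21  0.42] grip -0.0036460272561582266
row 210 foot(front)  -34.6
```

Click one: the foot jumped to about -34.6. Next is the second stop.

```bash

python3 -m pendant '[[-0.0033,0.005,0,0,0,0],[-0.0033,0.005,0,0,0,0],[-0.0033,0.005,0,0,0,0],[0,0,0,0,0,0]]' >/dev/null
python3 s.py
for i in 1 2 3 4 5 6; do
python3 -m pendant '[[-0.0033,0.005,0,0,0,0],[0,0,0,0,0,0]]' >/dev/null
python3 s.py; done
```

```text
t 8.325 loc [-29.3 -52.9  93.6] yaw y 33.86 z [-0.  0. -1.] F ex,ey,z [-0.6  -0.07 -0.15] grip -0.0017888400228211858
row 222 foot(front)  -34.7
t 8.625 loc [-29.2 -51.6  93.6] yaw y 33.84 z [ 0.    -0.001 -1.   ] F ex,ey,z [-0.33 -2.81 -0.24] grip -0.001762109300951744
row 224 foot(front)  -34.4
t 8.925 loc [-29.2 -50.5  93.7] yaw y 33.82 z [ 0.001 -0.002 -1.   ] F ex,ey,z [ 0.04 -6.25 -3.07] grip -0.001633845287502929
row 225 foot(front)  -33.7
t 9.225 loc [-29.2 -48.2  93.7] yaw y 33.83 z [ 0.001 -0.001 -1.   ] F ex,ey,z [-0.49 -4.16 -0.52] grip -0.0013908328085228793
row 225 foot(front)  -31.4
t 9.525 loc [-29.2 -45.4  93.6] yaw y 33.87 z [-0.  0. -1.] F ex,ey,z [ 0.04 -1.23 -0.28] grip 0.000595309369483458
row 225 foot(front)  -28.7
t 9.825 loc [-29.2 -43.5  93.6] yaw y 33.87 z [-0.     0.001 -1.   ] F ex,ey,z [ 0.79  0.46 -0.98] grip 0.00040023105289125054
row 225 foot(front)  -26.7
t 10.125 loc [-29.2 -41.8  93.5] yaw y 33.87 z [-0.  0. -1.] F ex,ey,z [ 0.43 -0.13  0.24] grip -0.0021043631281513226
row 224 foot(front)  -24.6
```

```bash

python3 -m pendant '[[-0.0033,0.005,0,0,0,0],[0,0,0,0,0,0]]' >/dev/null
python3 s.py
```

```text
t 10.425 loc [-29.2 -40.3  93.6] yaw y 33.86 z [-0.  0. -1.] F ex,ey,z [-0.65  0.25 -0.92] grip -0.0031172211262885862
row 211 foot(front)  -17.1
```

Click two: the foot is at -17. Same again for the third, but stopping at the snap.

```bash

python3 -m pendant '[[-0.0033,0.005,0,0,0,0],[-0.0033,0.005,0,0,0,0],[-0.0033,0.005,0,0,0,0],[0,0,0,0,0,0]]' >/dev/null
python3 s.py
for i in 1 2 3 4 5; do
python3 -m pendant '[[-0.0033,0.005,0,0,0,0],[0,0,0,0,0,0]]' >/dev/null
python3 s.py; done
```

```text
t 10.975 loc [-29.1 -34.9  93.6] yaw y 33.86 z [-0.  0. -1.] F ex,ey,z [-0.35 -0.24 -0.7 ] grip -0.0014437591764732438
row 222 foot(front)  -16.7
t 11.275 loc [-29.1 -33.6  93.6] yaw y 33.84 z [ 0.    -0.001 -1.   ] F ex,ey,z [-0.03 -2.74 -0.55] grip -0.0023569315747452462
row 225 foot(front)  -16.8
t 11.575 loc [-29.1 -32.5  93.7] yaw y 33.82 z [ 0.001 -0.002 -1.   ] F ex,ey,z [-0.79 -6.47 -2.67] grip 0.0016253184041883325
row 225 foot(front)  -15.8
t 11.875 loc [-29.1 -30.3  93.7] yaw y 33.83 z [ 0.001 -0.001 -1.   ] F ex,ey,z [-0.85 -4.21 -2.86] grip -0.0011671503758748703
row 225 foot(front)  -13.5
t 12.175 loc [-29.1 -27.5  93.6] yaw y 33.86 z [-0.  0. -1.] F ex,ey,z [ 0.18 -1.57 -0.18] grip 0.00035984345237023306
row 225 foot(front)  -10.7
t 12.475 loc [-29.1 -25.5  93.6] yaw y 33.87 z [-0.     0.001 -1.   ] F ex,ey,z [-0.31 -0.14  0.74] grip 0.0010708544457458879
row 225 foot(front)  -8.7
```

```bash
for i in 1 2; do
python3 -m pendant '[[-0.0017,0.0025,0,0,0,0],[0,0,0,0,0,0]]' >/dev/null
python3 s.py; done
```

```text
t 12.775 loc [-29.1 -24.9  93.6] yaw y 33.86 z [-0.  0. -1.] F ex,ey,z [ 0.74 -0.85  0.41] grip -0.00017018285746635332
row 225 foot(front)  -8.1
t 13.075 loc [-29.1 -24.1  93.6] yaw y 33.86 z [-0.  0. -1.] F ex,ey,z [ 0.24  0.27 -0.99] grip -0.0029715747507228756
row 225 foot(front)  -7.3
```

```bash

python3 -m pendant '[[-0.0017,0.0025,0,0,0,0],[0,0,0,0,0,0]]' >/dev/null
python3 s.py
python3 -m pendant '[[-0.0017,0.0025,0,0,0,0],[0,0,0,0,0,0]]' >/dev/null
python3 s.py
```

```text
t 13.375 loc [-29.1 -23.3  93.6] yaw y 33.85 z [-0.  0. -1.] F ex,ey,z [-0.08 -0.07 -0.08] grip 0.0015870002994706164
row 208 foot(front)  1.2
t 13.675 loc [-29.  -22.4  93.6] yaw y 33.86 z [-0.  0. -1.] F ex,ey,z [ 0.11 -0.58  0.58] grip 0.0028361743921088353
row 210 foot(front)  1.2
```

Click three: the foot settled at 1.2, 18 mm past stop two. The finger is about 7 mm clear of it. Now back off and lift.

```bash

python3 -m pendant '[[0.0067,-0.01,0,0,0,0],[0.013,-0.02,0,0,0,0],[0.013,-0.02,0,0,0,0],[0,0,0,0,0,0],[0,0,0.06,0,0,0],[0,0,0.1,0,0,0],[0,0,0.1,0,0,0],[0,0,0.1,0,0,0],[0,0,0,0,0,0],[0,0,0,0,0,0],[0,0,0,0,0,0]]'
python3 s.py
python3 -c "
from h import *
blob('top','top1')"
```

```text
clock: 15.1
tcp_pos: [0.6156, -0.0095, 0.2004]
ee_rot: [-1.478, -2.77, 0.001]
contact_force: [0.7, -0.1, -1.1]
grip_width: -0.006
grasp_force: 0.0
t 15.1 loc [-29.8 -39.9 200.4] yaw y 33.85 z [-0.002  0.    -1.   ] F ex,ey,z [ 0.54 -0.46 -1.13] grip -0.005906254414811393
row 153 foot(front)  1.1
```

View pics/last.png

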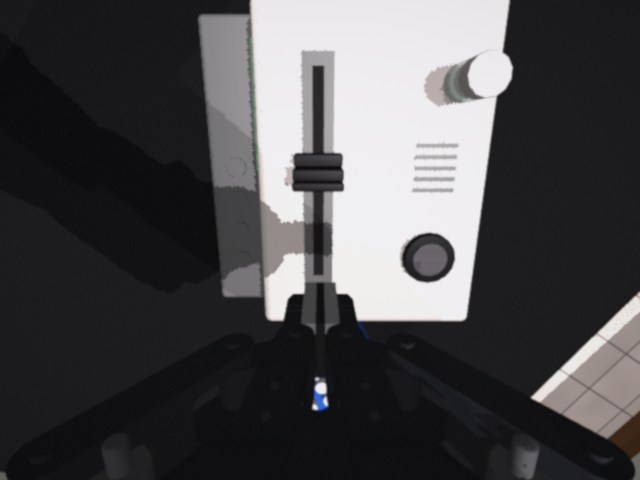

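The lever (rows 153–191, column 318) rests at foot y of about 1.1 in the third stop. The vial still stands at (490,75) and the finger is clear.

```bash
python3 -c "
from station import r
print(r.finish_job())"
```

```text
the job is handed in; nothing more can be done
None
```

I handed the job in with the lever resting in the third click stop after three counted clicks; the arm was backed off and never went near the vial, rack, beaker or bottle, and `finish_job()` returned no verdict.

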